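# Sort four woodwind parts onto their own job trays

### The job

The four instrument parts on the repair bench have all been left on the wrong job trays: put each one on the tray of the colour of its cap, standing upright in the middle, one part to a tray. Use the empty cork mat to park a part whenever you need a free spot, and never put a part down on the bare bench. Set everything down gently without dropping or toppling any part, and leave the oil bottle where it stands.

Things in the scene. Friction and masses are not known exactly. Their poses are not given: they have to be found in the camera images.
- barrel: clarinet barrel: black round tube section with a steel ring at each end and a red cap on top (the cap is the colour of its job). 34 mm diameter (31 mm at the waist), 74 mm tall with cap, about 60 g. Good grip: 45 mm above its underside, 32 to 33 mm wide. Origin: centre of its underside; z up its axis (it is round, yaw does not matter).
- mouthpiece: clarinet mouthpiece standing on its shank: black shank with steel bands, 29 mm diameter and 35 mm tall, under a tall yellow protective cap of 34 mm diameter that narrows over its last 15 mm. 85 mm tall in all, about 60 g; the cap is fixed to it. Good grip: 55 mm above its underside, 34 mm wide. Origin: centre of its underside; z up its axis (it is round, yaw does not matter).
- bell: small clarinet bell standing on its mouth: black, flared to 64 mm diameter at the bottom, a straight neck of 34 mm diameter from 55 to 90 mm above the underside, with a blue cap on top. 98 mm tall, about 90 g. Good grip: 75 mm above its underside, on the neck. Origin: centre of its underside; z up its axis (it is round, yaw does not matter).
- recorder_foot: foot section of a recorder, in turned brown wood, 38 mm diameter at the bottom, 44 mm diameter from 40 to 68 mm above the underside, with a green cap on top. 80 mm tall, about 70 g. Good grip: 54 mm above its underside, 44 mm wide. Origin: centre of its underside; z up its axis (it is round, yaw does not matter).
- tray_red: red job tray, fixed to the bench turned up to 0.4 rad either way: square, 100 mm outside, 94 mm inside, floor 6 mm thick (its upper face is 6 mm above the origin), rim 14 mm high and 3 mm thick, a small steel clip on one side. Origin: centre of its underside, on the bench; z up.
- tray_yellow: yellow job tray, fixed to the bench turned up to 0.4 rad either way: square, 100 mm outside, 94 mm inside, floor 6 mm thick (its upper face is 6 mm above the origin), rim 14 mm high and 3 mm thick, a small steel clip on one side. Origin: centre of its underside, on the bench; z up.
- tray_blue: blue job tray, fixed to the bench turned up to 0.4 rad either way: square, 100 mm outside, 94 mm inside, floor 6 mm thick (its upper face is 6 mm above the origin), rim 14 mm high and 3 mm thick, a small steel clip on one side. Origin: centre of its underside, on the bench; z up.
- tray_green: green job tray, fixed to the bench turned up to 0.4 rad either way: square, 100 mm outside, 94 mm inside, floor 6 mm thick (its upper face is 6 mm above the origin), rim 14 mm high and 3 mm thick, a small steel clip on one side. Origin: centre of its underside, on the bench; z up.
- cork_mat: brown cork mat, empty at the start, fixed to the bench turned up to 0.4 rad either way: square, 100 mm, 6 mm thick, no rim. Origin: centre of its underside, on the bench; z up.
- oil_bottle: bystander: small amber oil bottle with black cap and white label, 28 mm diameter, 75 mm tall, standing loose on the bench among the trays. Origin: centre of its underside.
Not all that is in view belongs to the job. Of the things shaped like the tray_red, the red one is meant.

How it is judged:
On the way:
1. one of the parts is parked upright on the cork mat and let go (((horizontal distance between barrel and cork_mat below 0.045 m and height (world z) of barrel below 0.01 m and angle between barrel's own z axis and vertical below 0.12 rad and contact force between barrel and the fingers below 0.05 N and linear speed of barrel below 0.02 m/s) or (horizontal distance between mouthpiece and cork_mat below 0.045 m and height (world z) of mouthpiece below 0.01 m and angle between mouthpiece's own z axis and vertical below 0.12 rad and contact force between mouthpiece and the fingers below 0.05 N and linear speed of mouthpiece below 0.02 m/s) or (horizontal distance between bell and cork_mat below 0.045 m and height (world z) of bell below 0.01 m and angle between bell's own z axis and vertical below 0.12 rad and contact force between bell and the fingers below 0.05 N and linear speed of bell below 0.02 m/s) or (horizontal distance between recorder_foot and cork_mat below 0.045 m and height (world z) of recorder_foot below 0.01 m and angle between recorder_foot's own z axis and vertical below 0.12 rad and contact force between recorder_foot and the fingers below 0.05 N and linear speed of recorder_foot below 0.02 m/s))), for 0.1 s.
At the end, for the whole second after the job is handed in: Each part stands on the floor of the tray of its cap's colour, its axis within 15 mm of the tray's centre, upright within 0.12 rad (7 degrees), released and at rest (horizontal distance between barrel and tray_red below 0.015 m and height (world z) of each of barrel, mouthpiece, bell, recorder_foot below 0.01 m and angle between each of barrel, mouthpiece, bell, recorder_foot's own z axis and vertical below 0.12 rad and contact force between each of barrel, mouthpiece, bell, recorder_foot and the fingers below 0.05 N and linear speed of each of barrel, mouthpiece, bell, recorder_foot below 0.02 m/s and angular speed of each of barrel, mouthpiece, bell, recorder_foot below 0.2 rad/s and horizontal distance between mouthpiece and tray_yellow below 0.015 m and horizontal distance between bell and tray_blue below 0.015 m and horizontal distance between recorder_foot and tray_green below 0.015 m); the robot touches nothing.
It fails at once if a part is put down on the bare bench (its underside under 3 mm above the bench) (height (world z) of any of barrel, mouthpiece, bell, recorder_foot below 0.003 m).
It fails at once if a part is toppled (tilted over 0.7 rad) (angle between any of barrel, mouthpiece, bell, recorder_foot's own z axis and vertical above 0.7 rad).
It fails at once if a part is dropped or flung: moves at over 0.6 m/s (a fall of about 20 mm) with no finger on it ((linear speed of barrel above 0.6 m/s and contact force between barrel and the fingers below 0.01 N) or (linear speed of mouthpiece above 0.6 m/s and contact force between mouthpiece and the fingers below 0.01 N) or (linear speed of bell above 0.6 m/s and contact force between bell and the fingers below 0.01 N) or (linear speed of recorder_foot above 0.6 m/s and contact force between recorder_foot and the fingers below 0.01 N)).
It fails at once if the oil bottle is moved by more than 25 mm or knocked over (distance of oil_bottle from where it was at the start of the episode above 0.025 m or angle between oil_bottle's own z axis and vertical above 0.5 rad).
It also fails if it takes over 134 s, if anything falls off the work surface, if the arm or the gripper's body presses on something with over 40 N, if the wrist force passes 120 N, or if a joint passes its speed limit or range.

### The arm

A 7-joint arm with a two-finger parallel gripper is mounted at the origin on the work surface. World frame = base frame: x ahead of the robot, y to its left, z up, the work surface at z = 0. Lengths are in m, angles in rad, forces in N, time in s.
With the tool pointing down it reaches from about 0.425 to 0.925 m from the base axis. Payload 6.8 kg.
Tool frame: the origin (TCP) lies midway between the tips of the shut fingers; the grasp point (between the pads) lies 19 mm behind it; z points along the fingers, y is the line along which they close (so a half turn about z gives the same grasp; the last joint's range is limited). The gripper opens to 85 mm and grips with 20 to 120 N. Pads are 22 mm wide; open, the fingers measure 114 mm over their backs; the gripper's body (76 mm by 85 mm) begins 54 mm behind the grasp point. The pads swing forward as they close: fully open they stand 13 mm farther back than shut.
Start: joints at [-1.372, 0.477, 0.022, 1.555, -0.011, 1.109, -0.083], TCP at [0.204, 0.643, 0.205] pointing down, gripper open.
Joint ranges: [-2.96, 2.96], [-0.34, 2.1], [-1.41, 1.46], [0.24, 2.44], [-1.37, 4.51], [0.17, 1.92], [-2.96, 2.96]. Speed limits (rad/s): [2.39, 2.39, 3.14, 3.14, 3.14, 3.14, 3.14].

### API

Orientations are given as a rotation vector (axis times angle).
In Python, from bench import status, vision, r gives the robot as it stands. The module is installed in compiled form; this text tells all that it offers.
- The arm moves only by the shell command python3 -m handwheel 'ROWS' [OPENING] [FORCE]. ROWS is JSON, a list of rows, each an object with "dp": the shift along the tool's x, y, z in m, a list of three; "delta_rot": the turn, a rotation vector about the tool's x, y, z in rad, a list of three. In form: [{"dp": [x, y, z], "delta_rot": [rx, ry, rz]}, ...]. A call has 1 to 12 rows; each row is the pose to reach, as a shift and turn from the pose commanded when the call began, along the tool's axes at that moment; what a row does not reach only later rows make up. A row lasts 1/8 s, in which the tool goes at most 62.5 mm and 10.7 degrees, less where a joint would pass 70% of its speed; a pose out of reach is approached as far as the arm can. A call with a gripper value outside its range is refused whole. OPENING is the opening, from 0 (shut) to 1 (fully open), set as the call begins (- or left out, the last holds). The fingers move at their own pace and stop on an object; FORCE is the grip in N (left out, the last holds). Time passes only in rows, so rows that repeat a pose let the fingers close. It gives the time, the measured TCP pose, the force, the opening and the grip force at its end, in the units of the state.
- status.get_obs(): the state, without advancing time (a new reading comes with each control period).
- vision.grab_frame(name): name is "scene" or "top" or "wrist"; returns a dict with "img" (420x560x3 uint8, blue, green, red), "fovy" (degrees; the focal length in pixels is half the picture's height over the tangent of half this angle, whatever the lens; pixels are square), "cx", "cy" (the principal point, pixels), "world_from_camera" (4x4, takes a point from camera to world coordinates). Camera axes: x right, y up, looking along -z (the intrinsics and any distortion apply to the point x, -y, -z); pixel columns grow to the right and rows downward; lengths in m; the calibration is good to about 2 mm. A picture is of the moment at which its call begins. There is no depth.
- r.hand_in(): hands the job in; it is judged then, once.
The state is a dict: "clock": time; "joints": joint angles; "qvel": joint speeds; "tau": joint torques, N m; "tcp_pos": TCP position; "orientation": TCP orientation; "contact_force": force on the tool from outside, world axes, zero at the start; "moment": the same for the moment, N m; "grip_width": finger opening in m; "gripper_force": force on a finger pad.
Only numpy, scipy, OpenCV 4.12 (cv2) and the standard library are available. Lean on these libraries where they do the work, as an engineer would, in place of code of your own. Each camera call takes 0.05 s, during which the arm holds its last target. There are 200 camera calls.

## Working session

There is one attempt and no reset: what is moved stays moved. The work goes in short steps, Python scripts to look and compute and a shell command to move; the robot and the scene stay as the last step left them, time stands still between calls to the robot, and variables do not carry over. Pictures are saved under pics/ and viewed, at most 14 in all, crops included, and the job is handed in when it is done.

```bash
mkdir -p pics
python3 - <<'E'
from bench import status, vision
import cv2, numpy as np
o=status.get_obs(); print({k:np.round(v,3).tolist() for k,v in o.items()})
for n in ("scene","top"):
    f=vision.grab_frame(n); cv2.imwrite(f"pics/{n}0.png",f["img"]); print(n,f["fovy"],f["cx"],f["cy"],np.round(f["world_from_camera"],3).tolist(),[k for k in f])
E
```

```text
{'clock': 0.0, 'joints': [-1.372, 0.478, 0.022, 1.556, -0.011, 1.109, -0.083], 'qvel': [0.0, 0.0, 0.0, -0.001, 0.003, 0.003, -0.001], 'tau': [-0.001, -59.645, 1.608, -28.12, 0.013, 0.009, -0.0], 'tcp_pos': [0.204, 0.643, 0.204], 'orientation': [-0.48, -3.105, 0.003], 'contact_force': [-0.841, 0.452, 0.289], 'moment': [-0.014, -0.006, 0.042], 'gripper_force': 0.0, 'grip_width': 0.085}
scene 50.40800886726522 287.23963589603466 206.8864774962064 [[0.867, -0.283, 0.41, 0.858], [0.498, 0.507, -0.703, -0.661], [-0.009, 0.814, 0.581, 0.611], [0.0, 0.0, 0.0, 1.0]] ['img', 'fovy', 'cx', 'cy', 'world_from_camera']
top 44.169133755187616 270.5205707802874 216.28861752396674 [[-0.025, 0.996, -0.081, 0.376], [-1.0, -0.024, 0.02, 0.008], [0.018, 0.081, 0.997, 1.282], [0.0, 0.0, 0.0, 1.0]] ['img', 'fovy', 'cx', 'cy', 'world_from_camera']
```

View pics/top0.png

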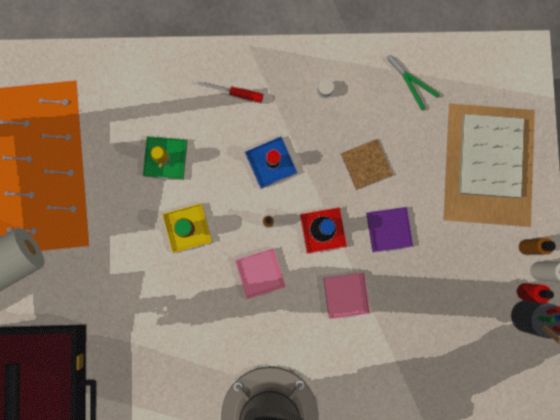

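View pics/scene0.png

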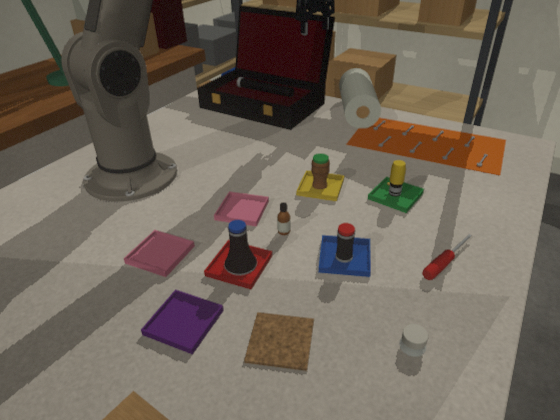

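Top view: trays are green (165,158) with the mouthpiece, blue (271,162) with the barrel, yellow (188,228) with the recorder foot, and red (323,230) with the bell. The cork mat is at (367,164) and the oil bottle at (268,221).
Tray-red candidates are (323,230) saturated red, pink (260,273), pink (346,296) and purple (389,230). Only (323,230) is truly red, and I'll confirm it in a crop.

```bash
cat > h.py <<'E'
import cv2, numpy as np
from bench import status, vision
from scipy.spatial.transform import Rotation as R
def cast(f,uv,z):
    uv=np.atleast_2d(uv).astype(float); F=210/np.tan(np.radians(f["fovy"])/2); M=f["world_from_camera"]
    d=np.c_[(uv[:,0]-f["cx"])/F,-(uv[:,1]-f["cy"])/F,-np.ones(len(uv))]@M[:3,:3].T
    return M[:3,3]+d*((z-M[2,3])/d[:,2])[:,None]
def blob(f,rng,box,smin=110,vmin=40):
    hsv=cv2.cvtColor(f["img"],cv2.COLOR_BGR2HSV).astype(int); h,s,v=hsv[...,0],hsv[...,1],hsv[...,2]
    a,b=rng; m=((h>=a)&(h<=b)) if a<=b else ((h>=a)|(h<=b))
    m&=(s>=smin)&(v>=vmin); x0,y0,x1,y1=box; k=np.zeros_like(m);k[y0:y1,x0:x1]=1; m&=k
    m=cv2.morphologyEx(m.astype(np.uint8),cv2.MORPH_OPEN,np.ones((2,2)))
    c=cv2.findContours(m,cv2.RETR_EXTERNAL,cv2.CHAIN_APPROX_NONE)[0]
    return max(c,key=cv2.contourArea)[:,0,:] if c else None
def cen(c):
    m=cv2.moments(c); return [m["m10"]/m["m00"],m["m01"]/m["m00"]]
HUE=dict(red=(172,6),yellow=(20,33),blue=(100,122),green=(50,88),cork=(5,22))
E
python3 - <<'E'
from h import *
T=vision.grab_frame("top"); S=vision.grab_frame("scene")
tb=dict(red=(295,200,352,258),yellow=(158,198,218,258),blue=(240,132,302,192),green=(138,132,192,185),cork=(336,134,400,194))
sb=dict(red=(203,238,275,288),yellow=(292,165,348,203),blue=(316,230,375,280),green=(365,172,426,212),cork=(243,308,318,372))
for nm,f,bx in(("top",T,tb),("scene",S,sb)):
    for k in bx:
        c=blob(f,HUE[k],bx[k],smin=110 if k!="cork" else 60)
        w=cast(f,c,0.007 if k!="cork" else .003)[:,:2].astype(np.float32)
        q=cv2.minAreaRect(cv2.convexHull(w)); print(nm,k,np.round(q[0],4),np.round(q[1],3),round(q[2],1))
cap=dict(bell=("blue",(310,210,345,240),.1,(225,215,250,235)),barrel=("red",(262,146,286,168),.077,(333,222,358,238)),mouthpiece=("yellow",(148,144,174,166),.07,(387,158,410,186)),foot=("green",(170,214,198,240),.084,(310,150,332,166)))
for k,(h,b,z,b2) in cap.items():
    for f,bb in((T,b),(S,b2)):
        c=blob(f,HUE[h],bb,80); print(k,np.round(cen(c),1),cv2.contourArea(c),np.round(cast(f,cen(c),z)[0],4))
c=blob(T,(3,22),(258,208,280,232),60,0); print("oil",cen(c),cast(T,cen(c),.05)); print(cast(S,[284,233],0.0))
cv2.imwrite("pics/crop.png",cv2.resize(T["img"][120:320,130:420],None,fx=2.7,fy=2.7,interpolation=cv2.INTER_CUBIC))
E
```

```text
top red [ 0.4405 -0.149 ] [0.1   0.102] 8.3
top yellow [0.4541 0.1873] [0.101 0.102] 14.1
top blue [ 0.6129 -0.0236] [0.098 0.099] 22.1
top green [0.6303 0.2398] [0.099 0.098] 83.9
top cork [ 0.6041 -0.264 ] [0.102 0.104] 20.8
scene red [ 0.4457 -0.1449] [0.106 0.111] 8.3
scene yellow [0.4596 0.1902] [0.102 0.122] 14.2
scene blue [ 0.6188 -0.02  ] [0.099 0.112] 21.9
scene green [0.6366 0.2423] [0.116 0.102] 84.3
scene cork [ 0.6091 -0.2595] [0.101 0.105] 21.1
bell [327.8 227.5] 179.5 [ 0.4431 -0.1461  0.1   ]
bell [237.7 227.4] 166.0 [ 0.4503 -0.145   0.1   ]
barrel [273.9 158.2] 129.0 [ 0.611  -0.0275  0.077 ]
barrel [346.9 230.3] 169.5 [ 0.6196 -0.0267  0.077 ]
mouthpiece [160.1 155.8] 204.0 [0.6239 0.2412 0.07  ]
mouthpiece [398.6 173.2] 317.0 [0.6353 0.2355 0.07  ]
foot [183.5 228. ] 182.0 [0.4508 0.1861 0.084 ]
foot [321.1 159.2] 103.5 [0.4595 0.1851 0.084 ]
oil [268.8400770712909, 221.92678227360307] [[ 0.46261452 -0.01220363  0.05      ]]
[[ 0.46977221 -0.01070014  0.        ]]
```

View pics/crop.png

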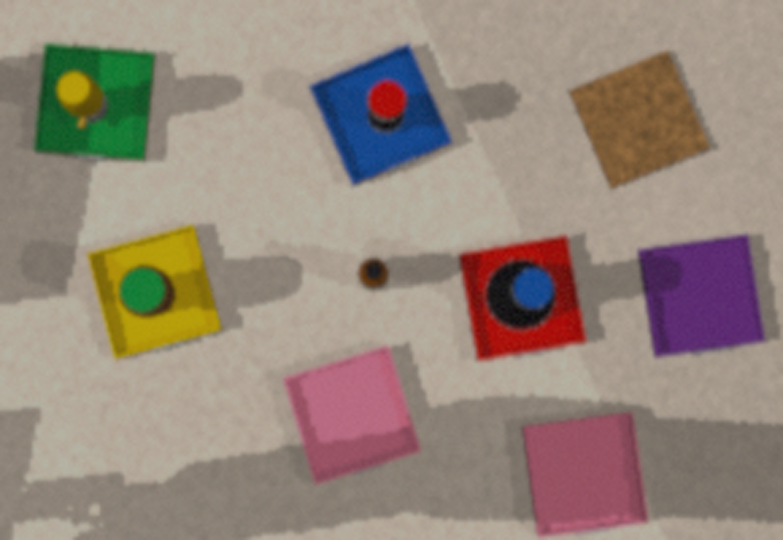

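The crop confirms the red tray: crop (522,295), saturated red, holding the bell. The two lookalikes at crop (350,415) and (587,475) are pink, and the one at crop (702,295) is purple. Next I move towards the bell and align the tool's axes with the world's.

```bash
python3 -m handwheel '[{"dp":[-0.368,-0.348,0],"delta_rot":[0,0,-0.307]},{"dp":[-0.368,-0.348,0],"delta_rot":[0,0,-0.307]},{"dp":[-0.368,-0.348,0],"delta_rot":[0,0,-0.307]},{"dp":[-0.368,-0.348,0],"delta_rot":[0,0,-0.307]},{"dp":[-0.368,-0.348,0],"delta_rot":[0,0,-0.307]},{"dp":[-0.368,-0.348,0],"delta_rot":[0,0,-0.307]},{"dp":[-0.368,-0.348,0],"delta_rot":[0,0,-0.307]},{"dp":[-0.368,-0.348,0],"delta_rot":[0,0,-0.307]},{"dp":[-0.368,-0.348,0],"delta_rot":[0,0,-0.307]},{"dp":[-0.368,-0.348,0],"delta_rot":[0,0,-0.307]},{"dp":[-0.368,-0.348,0],"delta_rot":[0,0,-0.307]}]' 1 40
python3 - <<'E'
from h import *
o=status.get_obs(); print(np.round(R.from_rotvec(o["orientation"]).as_matrix(),3),o["joints"])
E
```

```text
clock: 1.58
tcp_pos: [0.4488, 0.2023, 0.2052]
orientation: [0.005, -3.141, -0.001]
contact_force: [-0.1, 0.8, 0.3]
grip_width: 0.0853
gripper_force: 0.0
[[-1.    -0.003 -0.   ]
 [-0.003  1.     0.   ]
 [ 0.     0.    -1.   ]] [-0.70125768  0.17328424  0.17104343  1.99179093 -0.03603164  0.97950611
  1.06113532]
```

Run:
```python
from h import *
f=vision.grab_frame("wrist"); cv2.imwrite("pics/w0.png",f["img"]); print(f["fovy"],np.round(f["world_from_camera"],3))
c=blob(f,HUE["green"],(0,0,560,420)); print(cen(c),cast(f,cen(c),.086))
c=blob(f,HUE["yellow"],(0,0,560,420)); print(cv2.boundingRect(c),cv2.minAreaRect(cast(f,c,.007)[:,:2].astype(np.float32)))
```

```text
70.78458578168177 [[-0.002 -0.957 -0.29   0.375]
 [ 1.    -0.002 -0.001  0.203]
 [ 0.001 -0.29   0.957  0.374]
 [ 0.     0.     0.     1.   ]]
[314.86137795682265, 306.79909100299557] [[0.57284708 0.23613948 0.086     ]]
(229, 143, 98, 96) ((0.45979493856430054, 0.19418320059776306), (0.10353438556194305, 0.1027998998761177), 13.897228240966797)
```

View pics/w0.png

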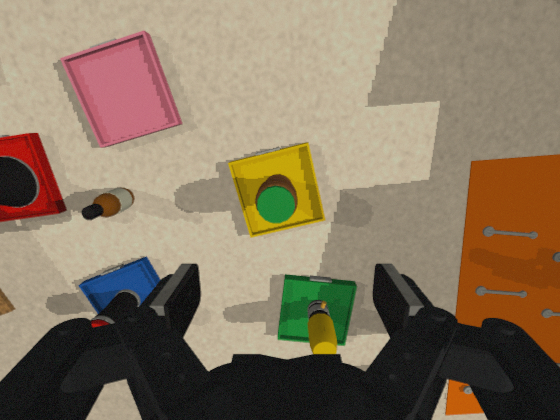

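The wrist view shows the yellow tray at about (277,190) with the foot's green cap at (276,204). Green tray is at (317,310), the red tray at the left edge and the oil bottle at (108,203). Next I hover over the bell.

```bash
python3 -m handwheel '[{"dp":[0,-0.345,0],"delta_rot":[0,0,0]},{"dp":[0,-0.345,0],"delta_rot":[0,0,0]},{"dp":[0,-0.345,0],"delta_rot":[0,0,0]},{"dp":[0,-0.345,0],"delta_rot":[0,0,0]},{"dp":[0,-0.345,0],"delta_rot":[0,0,0]},{"dp":[0,-0.345,0],"delta_rot":[0,0,0]},{"dp":[0,-0.345,0],"delta_rot":[0,0,0]},{"dp":[0,-0.345,0],"delta_rot":[0,0,0]}]'
cat >> h.py <<'E'
def tray(f,k,box=(0,0,560,420)):
    c=blob(f,HUE[k],box,60 if k=="cork" else 110); q=cv2.minAreaRect(cast(f,c,.003 if k=="cork" else .007)[:,:2].astype(np.float32)); print("tray",k,np.round(q[0],4),np.round(q[1],3))
def cap(f,k,z,box=(0,0,560,420)):
    c=blob(f,HUE[k],box,80); print("cap",k,np.round(cen(c)),cv2.contourArea(c),np.round(cast(f,cen(c),z)[0],4))
def tcp():
    o=status.get_obs(); print("t",round(o["clock"],2),"tcp",np.round(o["tcp_pos"],4),"w",o["grip_width"],"f",o["gripper_force"])
E
python3 - <<'E'
from h import *
tcp(); f=vision.grab_frame("wrist"); cv2.imwrite("pics/w1.png",f["img"]); tray(f,"red"); cap(f,"blue",.103,(200,100,360,260)); tray(f,"cork")
E
```

```text
clock: 2.62
tcp_pos: [0.45, -0.1426, 0.2051]
orientation: [0.004, -3.141, -0.001]
contact_force: [-0.1, 1.3, 1.0]
grip_width: 0.0856
gripper_force: 0.0
t 2.62 tcp [ 0.45   -0.1426  0.2051] w 0.08561662281587 f 0.0
tray red [0.3424 0.0179] [0.1   0.104]
cap blue [288. 201.] 879.0 [ 0.4461 -0.14    0.103 ]
tray cork [ 0.5668 -0.4903] [0.079 0.221]
```

View pics/w1.png

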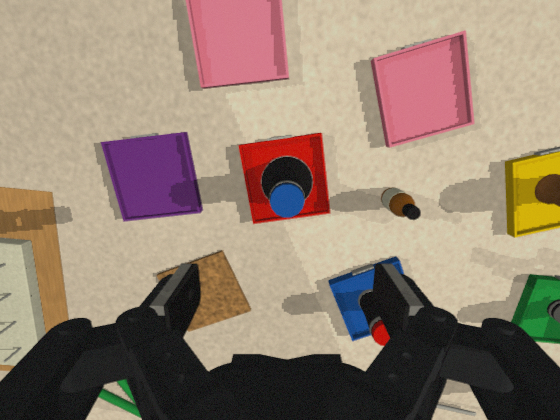

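Wrist view: the bell's blue cap is at (288,201) in the red tray and the bottle at (400,203). I descend and grip the neck.

```bash
python3 -m handwheel '[{"dp":[0.003,0,0.05],"delta_rot":[0,0,0]},{"dp":[0.003,0,0.09],"delta_rot":[0,0,0]},{"dp":[0.003,0,0.12],"delta_rot":[0,0,0]},{"dp":[0.003,0,0.135],"delta_rot":[0,0,0]},{"dp":[0.003,0,0.142],"delta_rot":[0,0,0]},{"dp":[0.003,0,0.142],"delta_rot":[0,0,0]}]' 1 30
python3 -m handwheel '[{"dp":[0,0,0],"delta_rot":[0,0,0]},{"dp":[0,0,0],"delta_rot":[0,0,0]},{"dp":[0,0,0],"delta_rot":[0,0,0]},{"dp":[0,0,0],"delta_rot":[0,0,0]},{"dp":[0,0,0],"delta_rot":[0,0,0]},{"dp":[0,0,0],"delta_rot":[0,0,0]},{"dp":[0,0,0],"delta_rot":[0,0,0]},{"dp":[0,0,0],"delta_rot":[0,0,0]}]' 0 30
```

```text
clock: 3.42
tcp_pos: [0.4471, -0.1441, 0.0636]
orientation: [-0.001, 3.141, 0.0]
contact_force: [1.1, -0.3, 0.4]
grip_width: 0.0856
gripper_force: 0.0
clock: 4.42
tcp_pos: [0.4473, -0.1443, 0.0638]
orientation: [-0.001, 3.14, 0.0]
contact_force: [0.1, 0.7, 6.0]
grip_width: 0.0319
gripper_force: 29.4
```

```bash
python3 -m handwheel '[{"dp":[0,0,-0.01],"delta_rot":[0,0,0]},{"dp":[0,0,-0.04],"delta_rot":[0,0,0]},{"dp":[0,0,-0.08],"delta_rot":[0,0,0]},{"dp":[0,0,-0.115],"delta_rot":[0,0,0]},{"dp":[-0.02,-0.014,-0.135],"delta_rot":[0,0,0]},{"dp":[-0.05,-0.036,-0.14],"delta_rot":[0,0,0]},{"dp":[-0.085,-0.061,-0.14],"delta_rot":[0,0,0]},{"dp":[-0.12,-0.086,-0.14],"delta_rot":[0,0,0]},{"dp":[-0.145,-0.105,-0.14],"delta_rot":[0,0,0]},{"dp":[-0.158,-0.114,-0.14],"delta_rot":[0,0,0]},{"dp":[-0.161,-0.116,-0.14],"delta_rot":[0,0,0]},{"dp":[-0.161,-0.116,-0.14],"delta_rot":[0,0,0]}]'
python3 - <<'E'
from h import *
tcp(); f=vision.grab_frame("wrist"); cv2.imwrite("pics/w2.png",f["img"]); f=vision.grab_frame("top"); tray(f,"red",(295,200,352,258));f=vision.grab_frame("scene"); tray(f,"red",(203,238,275,288))
E
```

```text
clock: 5.92
tcp_pos: [0.607, -0.2601, 0.2032]
orientation: [0.0, -3.141, -0.0]
contact_force: [-0.0, 0.2, -0.6]
grip_width: 0.0317
gripper_force: 30.0
t 5.92 tcp [ 0.607  -0.2601  0.2032] w 0.0316898434932882 f 29.989749641390517
tray red [ 0.4397 -0.1489] [0.102 0.102]
tray red [ 0.4454 -0.1446] [0.106 0.112]
```

View pics/w2.png

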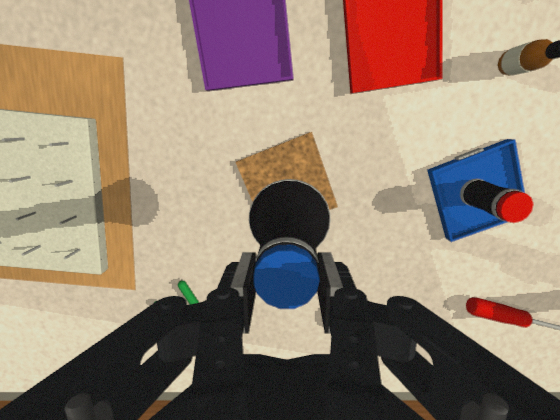

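The bell is held upright at (289,240) above the cork mat at (285,185). I lower it gently and release.

```bash
python3 -m handwheel '[{"dp":[0,0,0.03],"delta_rot":[0,0,0]},{"dp":[0,0,0.07],"delta_rot":[0,0,0]},{"dp":[0,0,0.105],"delta_rot":[0,0,0]},{"dp":[0,0,0.125],"delta_rot":[0,0,0]},{"dp":[0,0,0.132],"delta_rot":[0,0,0]},{"dp":[0,0,0.136],"delta_rot":[0,0,0]},{"dp":[0,0,0.138],"delta_rot":[0,0,0]},{"dp":[0,0,0.139],"delta_rot":[0,0,0]},{"dp":[0,0,0.139],"delta_rot":[0,0,0]}]'
```

```text
clock: 7.2
tcp_pos: [0.6079, -0.2605, 0.0647]
orientation: [-0.0, 3.141, -0.0]
contact_force: [0.1, 0.3, -1.2]
grip_width: 0.0318
gripper_force: 30.0
```

```bash
python3 -m handwheel '[{"dp":[0,0,0.001],"delta_rot":[0,0,0]},{"dp":[0,0,0.0015],"delta_rot":[0,0,0]},{"dp":[0,0,0.0015],"delta_rot":[0,0,0]}]'
python3 -m handwheel '[{"dp":[0,0,0],"delta_rot":[0,0,0]},{"dp":[0,0,0],"delta_rot":[0,0,0]},{"dp":[0,0,0],"delta_rot":[0,0,0]},{"dp":[0,0,0],"delta_rot":[0,0,0]},{"dp":[0,0,0],"delta_rot":[0,0,0]},{"dp":[0,0,0],"delta_rot":[0,0,0]}]' 1
```

```text
clock: 7.58
tcp_pos: [0.6086, -0.2604, 0.064]
orientation: [-0.001, 3.14, -0.0]
contact_force: [-0.8, 1.2, 5.3]
grip_width: 0.0319
gripper_force: 30.7
clock: 8.32
tcp_pos: [0.6076, -0.2604, 0.0628]
orientation: [0.0, -3.142, -0.0]
contact_force: [-0.0, -0.6, -0.5]
grip_width: 0.0853
gripper_force: 0.0
```

```bash
python3 -m handwheel '[{"dp":[0,0,-0.05],"delta_rot":[0,0,0]},{"dp":[0,0,-0.1],"delta_rot":[0,0,0]},{"dp":[0,0,-0.14],"delta_rot":[0,0,0]},{"dp":[-0.002,0.06,-0.14],"delta_rot":[0,0,0]},{"dp":[-0.004,0.12,-0.14],"delta_rot":[0,0,0]},{"dp":[-0.006,0.18,-0.14],"delta_rot":[0,0,0]},{"dp":[-0.007,0.225,-0.14],"delta_rot":[0,0,0]},{"dp":[-0.007,0.235,-0.14],"delta_rot":[0,0,0]},{"dp":[-0.007,0.235,-0.14],"delta_rot":[0,0,0]}]' 1
python3 - <<'E'
from h import *
tcp(); f=vision.grab_frame("wrist"); cv2.imwrite("pics/w3.png",f["img"]); tray(f,"blue",(180,80,400,270)); cap(f,"red",.079,(220,170,360,270)); tray(f,"red",(0,0,230,200))
E
```

```text
clock: 9.45
tcp_pos: [0.6146, -0.0252, 0.2028]
orientation: [0.002, -3.142, 0.0]
contact_force: [-0.1, -1.0, 0.3]
grip_width: 0.0853
gripper_force: 0.0
t 9.45 tcp [ 0.6146 -0.0252  0.2028] w 0.08534683110387087 f 0.0
tray blue [ 0.6185 -0.0162] [0.102 0.101]
cap red [289. 200.] 763.0 [ 0.616 -0.021  0.079]
tray red [ 0.4516 -0.1413] [0.087 0.104]
```

View pics/w3.png

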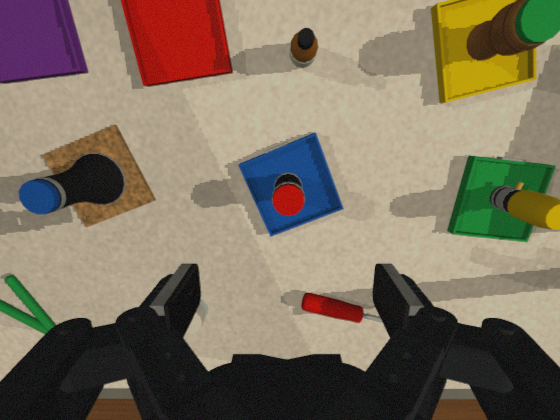

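The blue tray is at (291,184) with the barrel's red cap at (289,200). The bell stands upright on the cork at (98,180). I calibrate the wrist camera's bias using the held-bell picture w2.

Run:
```python
from h import *
f=vision.grab_frame("wrist"); t=status.get_obs()["tcp_pos"]; g=dict(f); g["img"]=cv2.imread("pics/w2.png"); M=np.array(f["world_from_camera"]); M[:3,3]+=np.array([.607,-.2601,.2032])-t; g["world_from_camera"]=M
cap(g,"blue",.2435,(240,240,330,315)); print("expected .607 -.2601")
T=vision.grab_frame("top"); cap(T,"blue",.1,(350,140,420,190)); print("bell released near .6076 -.2604"); S=vision.grab_frame("scene");cap(S,"blue",.1,(240,260,330,350))
```

```text
cap blue [287. 277.] 3313.0 [ 0.6045 -0.2576  0.2435]
expected .607 -.2601
cap blue [375. 157.] 145.0 [ 0.6035 -0.2622  0.1   ]
bell released near .6076 -.2604
cap blue [280. 300.] 286.5 [ 0.6102 -0.2601  0.1   ]
```

```bash
python3 -m handwheel '[{"dp":[-0.0015,-0.001,0.05],"delta_rot":[0,0,0]},{"dp":[-0.0015,-0.001,0.10],"delta_rot":[0,0,0]},{"dp":[-0.0015,-0.001,0.14],"delta_rot":[0,0,0]},{"dp":[-0.0015,-0.001,0.16],"delta_rot":[0,0,0]},{"dp":[-0.0015,-0.001,0.170],"delta_rot":[0,0,0]},{"dp":[-0.0015,-0.001,0.170],"delta_rot":[0,0,0]}]' 1 30
python3 -m handwheel '[{"dp":[0,0,0],"delta_rot":[0,0,0]},{"dp":[0,0,0],"delta_rot":[0,0,0]},{"dp":[0,0,0],"delta_rot":[0,0,0]},{"dp":[0,0,0],"delta_rot":[0,0,0]},{"dp":[0,0,0],"delta_rot":[0,0,0]},{"dp":[0,0,0],"delta_rot":[0,0,0]},{"dp":[0,0,0],"delta_rot":[0,0,0]},{"dp":[0,0,0],"delta_rot":[0,0,0]}]' 0 30
```

```text
clock: 10.4
tcp_pos: [0.6166, -0.0268, 0.0333]
orientation: [0.001, 3.141, -0.0]
contact_force: [0.3, 0.3, 1.3]
grip_width: 0.0852
gripper_force: 0.0
clock: 11.4
tcp_pos: [0.6169, -0.0259, 0.0336]
orientation: [-0.001, 3.14, 0.001]
contact_force: [-1.0, 1.4, 6.1]
grip_width: 0.0318
gripper_force: 29.7
```

```bash
python3 -m handwheel '[{"dp":[0,0,-0.01],"delta_rot":[0,0,0]},{"dp":[0,0,-0.04],"delta_rot":[0,0,0]},{"dp":[0,0,-0.08],"delta_rot":[0,0,0]},{"dp":[0,0,-0.115],"delta_rot":[0,0,0]},{"dp":[0.02,-0.014,-0.135],"delta_rot":[0,0,0]},{"dp":[0.05,-0.035,-0.14],"delta_rot":[0,0,0]},{"dp":[0.09,-0.062,-0.14],"delta_rot":[0,0,0]},{"dp":[0.13,-0.090,-0.14],"delta_rot":[0,0,0]},{"dp":[0.158,-0.109,-0.14],"delta_rot":[0,0,0]},{"dp":[0.17,-0.118,-0.14],"delta_rot":[0,0,0]},{"dp":[0.1735,-0.12,-0.14],"delta_rot":[0,0,0]},{"dp":[0.1735,-0.12,-0.14],"delta_rot":[0,0,0]}]'
python3 - <<'E'
from h import *
tcp(); f=vision.grab_frame("wrist"); cv2.imwrite("pics/w4.png",f["img"]); tray(f,"red",(180,100,400,260))
E
```

```text
clock: 12.9
tcp_pos: [0.4436, -0.1458, 0.1729]
orientation: [-0.002, 3.141, -0.0]
contact_force: [-0.2, 0.4, -0.5]
grip_width: 0.0321
gripper_force: 29.9
t 12.9 tcp [ 0.4436 -0.1458  0.1729] w 0.03205930780155482 f 29.945099190808833
tray red [ 0.4456 -0.141 ] [0.103 0.103]
```

View pics/w4.png

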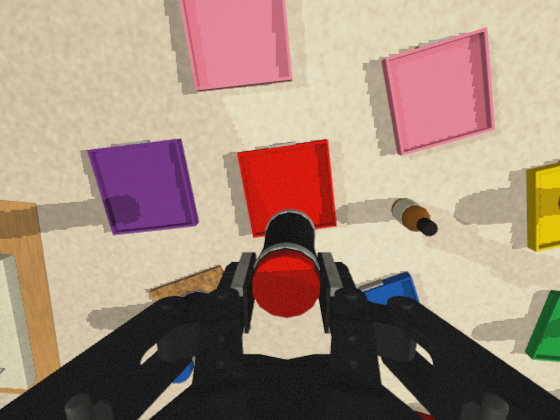

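The barrel is held upright at (290,260) over the red tray at (287,188). I lower it in small steps.

```bash
python3 -m handwheel '[{"dp":[0,0.001,0.03],"delta_rot":[0,0,0]},{"dp":[0,0.001,0.07],"delta_rot":[0,0,0]},{"dp":[0,0.001,0.105],"delta_rot":[0,0,0]},{"dp":[0,0.001,0.125],"delta_rot":[0,0,0]},{"dp":[0,0.001,0.133],"delta_rot":[0,0,0]},{"dp":[0,0.001,0.136],"delta_rot":[0,0,0]},{"dp":[0,0.001,0.138],"delta_rot":[0,0,0]},{"dp":[0,0.001,0.139],"delta_rot":[0,0,0]},{"dp":[0,0.001,0.140],"delta_rot":[0,0,0]},{"dp":[0,0.001,0.140],"delta_rot":[0,0,0]}]'
```

```text
clock: 14.2
tcp_pos: [0.4435, -0.1454, 0.0335]
orientation: [-0.0, 3.14, 0.0]
contact_force: [0.1, 1.2, 5.1]
grip_width: 0.0324
gripper_force: 30.3
```

```bash
python3 -m handwheel '[{"dp":[0,0,0],"delta_rot":[0,0,0]},{"dp":[0,0,0],"delta_rot":[0,0,0]},{"dp":[0,0,0],"delta_rot":[0,0,0]},{"dp":[0,0,0],"delta_rot":[0,0,0]},{"dp":[0,0,0],"delta_rot":[0,0,0]},{"dp":[0,0,0],"delta_rot":[0,0,0]}]' 1
python3 -m handwheel '[{"dp":[0,0,-0.05],"delta_rot":[0,0,0]},{"dp":[0,0,-0.1],"delta_rot":[0,0,0]},{"dp":[0,0,-0.15],"delta_rot":[0,0,0]},{"dp":[-0.02,-0.014,-0.17],"delta_rot":[0,0,0]},{"dp":[-0.07,-0.049,-0.17],"delta_rot":[0,0,0]},{"dp":[-0.12,-0.084,-0.17],"delta_rot":[0,0,0]},{"dp":[-0.155,-0.109,-0.17],"delta_rot":[0,0,0]},{"dp":[-0.164,-0.115,-0.17],"delta_rot":[0,0,0]},{"dp":[-0.164,-0.115,-0.17],"delta_rot":[0,0,0]}]' 1
python3 - <<'E'
from h import *
tcp(); f=vision.grab_frame("wrist"); cap(f,"blue",.103,(200,120,360,290))
f=vision.grab_frame("top"); cap(f,"red",.077,(310,210,345,240)); tray(f,"blue",(240,132,302,192)); f=vision.grab_frame("scene"); cap(f,"red",.077,(220,220,260,250)); tray(f,"blue",(316,230,375,280))
E
```

```text
clock: 14.95
tcp_pos: [0.4426, -0.1454, 0.0328]
orientation: [0.0, -3.141, 0.0]
contact_force: [0.6, 0.6, 0.3]
grip_width: 0.0852
gripper_force: 0.0
clock: 16.08
tcp_pos: [0.6062, -0.2604, 0.2022]
orientation: [-0.001, -3.14, -0.0]
contact_force: [0.2, 0.7, 0.2]
grip_width: 0.0853
gripper_force: 0.0
t 16.07 tcp [ 0.6062 -0.2604  0.2022] w 0.08528179899451047 f 0.0
cap blue [290. 206.] 889.0 [ 0.6072 -0.2559  0.103 ]
cap red [326. 225.] 866.0 [ 0.4496 -0.1458  0.077 ]
tray blue [ 0.6129 -0.0236] [0.098 0.099]
cap red [237. 237.] 178.5 [ 0.4471 -0.1455  0.077 ]
tray blue [ 0.6188 -0.02  ] [0.099 0.112]
```

```bash
python3 -m handwheel '[{"dp":[-0.0015,0,0.05],"delta_rot":[0,0,0]},{"dp":[-0.0015,0,0.09],"delta_rot":[0,0,0]},{"dp":[-0.0015,0,0.12],"delta_rot":[0,0,0]},{"dp":[-0.0015,0,0.134],"delta_rot":[0,0,0]},{"dp":[-0.0015,0,0.139],"delta_rot":[0,0,0]},{"dp":[-0.0015,0,0.139],"delta_rot":[0,0,0]}]' 1 30
python3 -m handwheel '[{"dp":[0,0,0],"delta_rot":[0,0,0]},{"dp":[0,0,0],"delta_rot":[0,0,0]},{"dp":[0,0,0],"delta_rot":[0,0,0]},{"dp":[0,0,0],"delta_rot":[0,0,0]},{"dp":[0,0,0],"delta_rot":[0,0,0]},{"dp":[0,0,0],"delta_rot":[0,0,0]},{"dp":[0,0,0],"delta_rot":[0,0,0]},{"dp":[0,0,0],"delta_rot":[0,0,0]}]' 0 30
```

```text
clock: 16.98
tcp_pos: [0.6086, -0.2605, 0.0648]
orientation: [-0.0, 3.14, -0.0]
contact_force: [0.3, 0.1, 0.8]
grip_width: 0.0851
gripper_force: 0.0
clock: 17.98
tcp_pos: [0.6087, -0.2603, 0.0644]
orientation: [-0.001, 3.141, 0.0]
contact_force: [-1.0, 1.6, 5.9]
grip_width: 0.0322
gripper_force: 29.6
```

```bash
python3 -m handwheel '[{"dp":[0,0,-0.01],"delta_rot":[0,0,0]},{"dp":[0,0,-0.04],"delta_rot":[0,0,0]},{"dp":[0,0,-0.08],"delta_rot":[0,0,0]},{"dp":[-0.001,0.015,-0.115],"delta_rot":[0,0,0]},{"dp":[-0.002,0.045,-0.13],"delta_rot":[0,0,0]},{"dp":[-0.003,0.09,-0.13],"delta_rot":[0,0,0]},{"dp":[-0.005,0.14,-0.13],"delta_rot":[0,0,0]},{"dp":[-0.006,0.185,-0.13],"delta_rot":[0,0,0]},{"dp":[-0.008,0.22,-0.13],"delta_rot":[0,0,0]},{"dp":[-0.008,0.235,-0.13],"delta_rot":[0,0,0]},{"dp":[-0.008,0.239,-0.13],"delta_rot":[0,0,0]},{"dp":[-0.008,0.239,-0.13],"delta_rot":[0,0,0]}]'
python3 -m handwheel '[{"dp":[0,0,0.03],"delta_rot":[0,0,0]},{"dp":[0,0,0.07],"delta_rot":[0,0,0]},{"dp":[0,0,0.10],"delta_rot":[0,0,0]},{"dp":[0,0,0.117],"delta_rot":[0,0,0]},{"dp":[0,0,0.124],"delta_rot":[0,0,0]},{"dp":[0,0,0.127],"delta_rot":[0,0,0]},{"dp":[0,0,0.129],"delta_rot":[0,0,0]},{"dp":[0,0,0.130],"delta_rot":[0,0,0]},{"dp":[0,0,0.130],"delta_rot":[0,0,0]}]'
```

```text
clock: 19.48
tcp_pos: [0.6159, -0.0232, 0.1939]
orientation: [0.003, 3.142, -0.001]
contact_force: [0.1, -1.4, 0.1]
grip_width: 0.0318
gripper_force: 29.9
clock: 20.6
tcp_pos: [0.6167, -0.0212, 0.0645]
orientation: [-0.001, 3.14, 0.0]
contact_force: [0.4, 0.8, 1.5]
grip_width: 0.0316
gripper_force: 30.1
```

Nearly in contact. I lower it one more millimetre, release, then go to the mouthpiece.

```bash
python3 -m handwheel '[{"dp":[0,0,0.001],"delta_rot":[0,0,0]},{"dp":[0,0,0.001],"delta_rot":[0,0,0]}]'
python3 -m handwheel '[{"dp":[0,0,0],"delta_rot":[0,0,0]},{"dp":[0,0,0],"delta_rot":[0,0,0]},{"dp":[0,0,0],"delta_rot":[0,0,0]},{"dp":[0,0,0],"delta_rot":[0,0,0]},{"dp":[0,0,0],"delta_rot":[0,0,0]},{"dp":[0,0,0],"delta_rot":[0,0,0]}]' 1
python3 -m handwheel '[{"dp":[0,0,-0.05],"delta_rot":[0,0,0]},{"dp":[0,0,-0.1],"delta_rot":[0,0,0]},{"dp":[0,0,-0.14],"delta_rot":[0,0,0]},{"dp":[-0.004,0.06,-0.14],"delta_rot":[0,0,0]},{"dp":[-0.008,0.12,-0.14],"delta_rot":[0,0,0]},{"dp":[-0.012,0.18,-0.14],"delta_rot":[0,0,0]},{"dp":[-0.015,0.23,-0.14],"delta_rot":[0,0,0]},{"dp":[-0.015,0.26,-0.14],"delta_rot":[0,0,0]},{"dp":[-0.015,0.26,-0.14],"delta_rot":[0,0,0]}]' 1
python3 - <<'E'
from h import *
tcp(); f=vision.grab_frame("wrist"); cv2.imwrite("pics/w5.png",f["img"]); F=210/np.tan(np.radians(f["fovy"])/2)
c=blob(f,HUE["yellow"],(200,160,380,290),80); print(cv2.boundingRect(c)); cap(f,"yellow",.075,(200,160,380,290)); tray(f,"green",(180,100,400,270)); tray(f,"yellow",(150,0,350,140))
T=vision.grab_frame("top"); S=vision.grab_frame("scene"); cap(T,"blue",.1,(264,146,286,168)); cap(S,"blue",.1,(330,205,360,230))
E
```

```text
clock: 20.85
tcp_pos: [0.6174, -0.0209, 0.0643]
orientation: [-0.001, 3.139, 0.001]
contact_force: [-0.4, 1.5, 7.0]
grip_width: 0.0318
gripper_force: 30.7
clock: 21.6
tcp_pos: [0.6161, -0.0214, 0.0627]
orientation: [0.0, -3.142, 0.0]
contact_force: [-0.3, -0.6, -0.1]
grip_width: 0.0858
gripper_force: 0.0
clock: 22.72
tcp_pos: [0.6301, 0.2426, 0.2021]
orientation: [0.009, -3.141, -0.001]
contact_force: [0.6, -1.2, -0.3]
grip_width: 0.0855
gripper_force: 0.0
t 22.73 tcp [0.6301 0.2426 0.2021] w 0.08553237119399905 f 0.0
(275, 170, 33, 46)
cap yellow [291. 196.] 980.0 [0.6275 0.2493 0.075 ]
tray green [0.6354 0.2466] [0.101 0.102]
tray yellow [0.4639 0.1947] [0.09  0.102]
cap blue [276. 155.] 303.5 [ 0.6149 -0.0308  0.1   ]
cap blue [348. 219.] 154.5 [ 0.619  -0.0219  0.1   ]
```

View pics/w5.png

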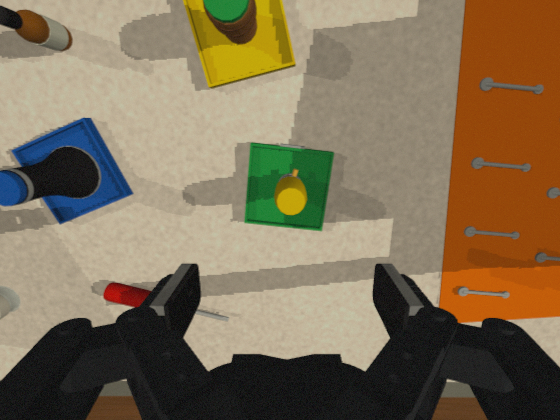

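The blue tray holds the bell upright, around (80,170). The mouthpiece's yellow cap is at (291,196) in the green tray (289,186). I descend and grip.

```bash
python3 -m handwheel '[{"dp":[0.001,0.002,0.05],"delta_rot":[0,0,0]},{"dp":[0.001,0.002,0.10],"delta_rot":[0,0,0]},{"dp":[0.001,0.002,0.135],"delta_rot":[0,0,0]},{"dp":[0.001,0.002,0.153],"delta_rot":[0,0,0]},{"dp":[0.001,0.002,0.160],"delta_rot":[0,0,0]},{"dp":[0.001,0.002,0.160],"delta_rot":[0,0,0]}]' 1 30
python3 -m handwheel '[{"dp":[0,0,0],"delta_rot":[0,0,0]},{"dp":[0,0,0],"delta_rot":[0,0,0]},{"dp":[0,0,0],"delta_rot":[0,0,0]},{"dp":[0,0,0],"delta_rot":[0,0,0]},{"dp":[0,0,0],"delta_rot":[0,0,0]},{"dp":[0,0,0],"delta_rot":[0,0,0]},{"dp":[0,0,0],"delta_rot":[0,0,0]},{"dp":[0,0,0],"delta_rot":[0,0,0]}]' 0 30
```

```text
clock: 23.62
tcp_pos: [0.6308, 0.2404, 0.0437]
orientation: [0.001, 3.14, 0.001]
contact_force: [0.0, -0.0, 0.2]
grip_width: 0.0854
gripper_force: 0.0
clock: 24.62
tcp_pos: [0.6307, 0.241, 0.0435]
orientation: [-0.0, 3.14, 0.001]
contact_force: [-0.0, 0.6, 6.0]
grip_width: 0.032
gripper_force: 29.6
```

```bash
python3 -m handwheel '[{"dp":[0,0,-0.01],"delta_rot":[0,0,0]},{"dp":[0,0,-0.04],"delta_rot":[0,0,0]},{"dp":[0,0,-0.08],"delta_rot":[0,0,0]},{"dp":[0,0,-0.115],"delta_rot":[0,0,0]},{"dp":[0.001,-0.02,-0.14],"delta_rot":[0,0,0]},{"dp":[0.003,-0.055,-0.15],"delta_rot":[0,0,0]},{"dp":[0.005,-0.1,-0.15],"delta_rot":[0,0,0]},{"dp":[0.007,-0.15,-0.15],"delta_rot":[0,0,0]},{"dp":[0.009,-0.2,-0.15],"delta_rot":[0,0,0]},{"dp":[0.011,-0.25,-0.15],"delta_rot":[0,0,0]},{"dp":[0.013,-0.29,-0.15],"delta_rot":[0,0,0]},{"dp":[0.015,-0.33,-0.15],"delta_rot":[0,0,0]}]'
python3 -m handwheel '[{"dp":[0.002,-0.04,0],"delta_rot":[0,0,0]},{"dp":[0.004,-0.08,0],"delta_rot":[0,0,0]},{"dp":[0.006,-0.12,0],"delta_rot":[0,0,0]},{"dp":[0.008,-0.15,0],"delta_rot":[0,0,0]},{"dp":[0.008,-0.166,0.01],"delta_rot":[0,0,0]},{"dp":[0.008,-0.171,0.03],"delta_rot":[0,0,0]},{"dp":[0.008,-0.171,0.06],"delta_rot":[0,0,0]},{"dp":[0.008,-0.171,0.1],"delta_rot":[0,0,0]},{"dp":[0.008,-0.171,0.128],"delta_rot":[0,0,0]},{"dp":[0.008,-0.171,0.14],"delta_rot":[0,0,0]},{"dp":[0.008,-0.171,0.146],"delta_rot":[0,0,0]},{"dp":[0.008,-0.171,0.147],"delta_rot":[0,0,0]}]'
```

```text
clock: 26.12
tcp_pos: [0.6135, -0.0925, 0.1926]
orientation: [-0.003, -3.14, 0.0]
contact_force: [0.2, 0.3, 0.0]
grip_width: 0.032
gripper_force: 29.8
clock: 27.62
tcp_pos: [0.6075, -0.2603, 0.0461]
orientation: [-0.001, 3.141, -0.0]
contact_force: [0.5, -0.1, 0.4]
grip_width: 0.0326
gripper_force: 29.8
```

```bash
python3 -m handwheel '[{"dp":[0,0,0.001],"delta_rot":[0,0,0]},{"dp":[0,0,0.002],"delta_rot":[0,0,0]},{"dp":[0,0,0.003],"delta_rot":[0,0,0]},{"dp":[0,0,0.003],"delta_rot":[0,0,0]}]'
```

```text
clock: 28.12
tcp_pos: [0.6078, -0.2606, 0.0436]
orientation: [-0.0, 3.14, -0.0]
contact_force: [0.8, -0.2, 3.9]
grip_width: 0.0325
gripper_force: 30.3
```

```bash
python3 -m handwheel '[{"dp":[0,0,0],"delta_rot":[0,0,0]},{"dp":[0,0,0],"delta_rot":[0,0,0]},{"dp":[0,0,0],"delta_rot":[0,0,0]},{"dp":[0,0,0],"delta_rot":[0,0,0]},{"dp":[0,0,0],"delta_rot":[0,0,0]},{"dp":[0,0,0],"delta_rot":[0,0,0]}]' 1
python3 -m handwheel '[{"dp":[0,0,-0.05],"delta_rot":[0,0,0]},{"dp":[0,0,-0.1],"delta_rot":[0,0,0]},{"dp":[0,0,-0.16],"delta_rot":[0,0,0]},{"dp":[0.1515,0.4475,-0.16],"delta_rot":[0,0,0]},{"dp":[0.1515,0.4475,-0.16],"delta_rot":[0,0,0]},{"dp":[0.1515,0.4475,-0.16],"delta_rot":[0,0,0]},{"dp":[0.1515,0.4475,-0.16],"delta_rot":[0,0,0]},{"dp":[0.1515,0.4475,-0.16],"delta_rot":[0,0,0]},{"dp":[0.1515,0.4475,-0.16],"delta_rot":[0,0,0]},{"dp":[0.1515,0.4475,-0.16],"delta_rot":[0,0,0]},{"dp":[0.1515,0.4475,-0.16],"delta_rot":[0,0,0]},{"dp":[0.1515,0.4475,-0.16],"delta_rot":[0,0,0]}]' 1
python3 -m handwheel '[{"dp":[0,0,0],"delta_rot":[0,0,0]},{"dp":[0,0,0],"delta_rot":[0,0,0]}]'
python3 - <<'E'
from h import *
tcp(); f=vision.grab_frame("wrist"); cv2.imwrite("pics/w6.png",f["img"]); cap(f,"green",.085,(200,160,350,270)); tray(f,"yellow",(180,100,400,260))
f=vision.grab_frame("top"); tray(f,"green",(138,132,192,185)); cv2.imwrite("pics/top1.png",f["img"]); f=vision.grab_frame("scene"); tray(f,"green",(365,172,426,212))
E
```

```text
clock: 28.88
tcp_pos: [0.6071, -0.2604, 0.0428]
orientation: [0.0, -3.142, -0.0]
contact_force: [0.2, -0.1, 0.4]
grip_width: 0.0856
gripper_force: 0.0
clock: 30.38
tcp_pos: [0.4544, 0.1902, 0.2028]
orientation: [0.01, -3.141, -0.001]
contact_force: [1.0, -1.3, -0.4]
grip_width: 0.0853
gripper_force: 0.0
clock: 30.62
tcp_pos: [0.4561, 0.1856, 0.2029]
orientation: [0.004, 3.141, -0.0]
contact_force: [0.5, -0.1, -0.4]
grip_width: 0.0854
gripper_force: 0.0
t 30.62 tcp [0.4561 0.1856 0.2029] w 0.08536480053494716 f 0.0
cap green [293. 199.] 1070.0 [0.4543 0.1937 0.085 ]
tray yellow [0.4597 0.1945] [0.104 0.103]
tray green [0.6303 0.2398] [0.098 0.098]
tray green [0.6365 0.2423] [0.116 0.102]
```

View pics/top1.png

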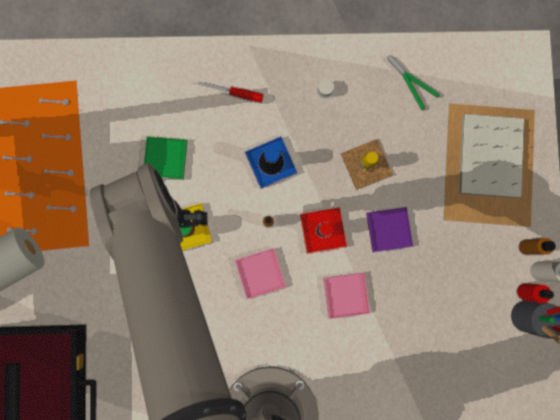

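The top view shows the mouthpiece on the cork (371,158), the bell on blue (271,162), the barrel on red (323,229) and an empty green tray (165,158). Now I grasp the foot.

```bash
python3 -m handwheel '[{"dp":[0.001,0.0025,0.05],"delta_rot":[0,0,0]},{"dp":[0.001,0.0025,0.10],"delta_rot":[0,0,0]},{"dp":[0.001,0.0025,0.135],"delta_rot":[0,0,0]},{"dp":[0.001,0.0025,0.155],"delta_rot":[0,0,0]},{"dp":[0.001,0.0025,0.161],"delta_rot":[0,0,0]},{"dp":[0.001,0.0025,0.161],"delta_rot":[0,0,0]}]' 1 30
python3 -m handwheel '[{"dp":[0,0,0],"delta_rot":[0,0,0]},{"dp":[0,0,0],"delta_rot":[0,0,0]},{"dp":[0,0,0],"delta_rot":[0,0,0]},{"dp":[0,0,0],"delta_rot":[0,0,0]},{"dp":[0,0,0],"delta_rot":[0,0,0]},{"dp":[0,0,0],"delta_rot":[0,0,0]},{"dp":[0,0,0],"delta_rot":[0,0,0]},{"dp":[0,0,0],"delta_rot":[0,0,0]}]' 0 30
```

```text
clock: 31.52
tcp_pos: [0.4549, 0.1894, 0.042]
orientation: [0.001, 3.141, -0.0]
contact_force: [0.7, -0.6, 0.3]
grip_width: 0.0853
gripper_force: 0.0
clock: 32.52
tcp_pos: [0.4554, 0.1901, 0.0427]
orientation: [-0.0, 3.14, 0.002]
contact_force: [-0.0, 0.4, 5.5]
grip_width: 0.0422
gripper_force: 29.6
```

```bash
python3 -m handwheel '[{"dp":[0,0,-0.01],"delta_rot":[0,0,0]},{"dp":[0,0,-0.04],"delta_rot":[0,0,0]},{"dp":[0,0,-0.08],"delta_rot":[0,0,0]},{"dp":[-0.01,0.003,-0.1],"delta_rot":[0,0,0]},{"dp":[-0.04,0.012,-0.1],"delta_rot":[0,0,0]},{"dp":[-0.08,0.023,-0.1],"delta_rot":[0,0,0]},{"dp":[-0.12,0.035,-0.1],"delta_rot":[0,0,0]},{"dp":[-0.155,0.045,-0.1],"delta_rot":[0,0,0]},{"dp":[-0.173,0.05,-0.1],"delta_rot":[0,0,0]},{"dp":[-0.1785,0.052,-0.1],"delta_rot":[0,0,0]},{"dp":[-0.1785,0.052,-0.1],"delta_rot":[0,0,0]},{"dp":[-0.1785,0.052,-0.1],"delta_rot":[0,0,0]}]'
python3 -m handwheel '[{"dp":[0,0,0.03],"delta_rot":[0,0,0]},{"dp":[0,0,0.06],"delta_rot":[0,0,0]},{"dp":[0,0,0.083],"delta_rot":[0,0,0]},{"dp":[0,0,0.092],"delta_rot":[0,0,0]},{"dp":[0,0,0.096],"delta_rot":[0,0,0]},{"dp":[0,0,0.098],"delta_rot":[0,0,0]},{"dp":[0,0,0.099],"delta_rot":[0,0,0]},{"dp":[0,0,0.1],"delta_rot":[0,0,0]},{"dp":[0,0,0.1],"delta_rot":[0,0,0]}]'
```

```text
clock: 34.02
tcp_pos: [0.6321, 0.2415, 0.1419]
orientation: [0.0, -3.141, -0.0]
contact_force: [-0.1, 0.1, -0.2]
grip_width: 0.0421
gripper_force: 30.7
clock: 35.15
tcp_pos: [0.6339, 0.2419, 0.0429]
orientation: [-0.0, 3.14, 0.001]
contact_force: [-0.4, -0.3, 5.3]
grip_width: 0.0413
gripper_force: 31.2
```

```bash
python3 -m handwheel '[{"dp":[0,0,0],"delta_rot":[0,0,0]},{"dp":[0,0,0],"delta_rot":[0,0,0]},{"dp":[0,0,0],"delta_rot":[0,0,0]},{"dp":[0,0,0],"delta_rot":[0,0,0]},{"dp":[0,0,0],"delta_rot":[0,0,0]},{"dp":[0,0,0],"delta_rot":[0,0,0]}]' 1
python3 -m handwheel '[{"dp":[0,0,-0.05],"delta_rot":[0,0,0]},{"dp":[0,0,-0.1],"delta_rot":[0,0,0]},{"dp":[0,0,-0.16],"delta_rot":[0,0,0]},{"dp":[0.0265,-0.502,-0.16],"delta_rot":[0,0,0]},{"dp":[0.0265,-0.502,-0.16],"delta_rot":[0,0,0]},{"dp":[0.0265,-0.502,-0.16],"delta_rot":[0,0,0]},{"dp":[0.0265,-0.502,-0.16],"delta_rot":[0,0,0]},{"dp":[0.0265,-0.502,-0.16],"delta_rot":[0,0,0]},{"dp":[0.0265,-0.502,-0.16],"delta_rot":[0,0,0]},{"dp":[0.0265,-0.502,-0.16],"delta_rot":[0,0,0]},{"dp":[0.0265,-0.502,-0.16],"delta_rot":[0,0,0]},{"dp":[0.0265,-0.502,-0.16],"delta_rot":[0,0,0]}]' 1
python3 -m handwheel '[{"dp":[0,0,0],"delta_rot":[0,0,0]},{"dp":[0,0,0],"delta_rot":[0,0,0]},{"dp":[0,0,0],"delta_rot":[0,0,0]}]'
python3 - <<'E'
from h import *
tcp(); f=vision.grab_frame("wrist"); cap(f,"yellow",.078,(200,140,360,290))
f=vision.grab_frame("top"); cap(f,"green",.084,(150,140,180,165)); f=vision.grab_frame("scene"); cap(f,"green",.084,(385,155,412,180))
E
```

```text
clock: 35.9
tcp_pos: [0.6331, 0.2416, 0.0418]
orientation: [-0.0, 3.142, 0.0]
contact_force: [-0.5, -0.2, 0.8]
grip_width: 0.0852
gripper_force: 0.0
clock: 37.4
tcp_pos: [0.604, -0.268, 0.2024]
orientation: [-0.015, -3.141, 0.006]
contact_force: [-0.0, 0.2, -0.2]
grip_width: 0.085
gripper_force: 0.0
clock: 37.78
tcp_pos: [0.6073, -0.2584, 0.2017]
orientation: [-0.005, 3.142, 0.001]
contact_force: [0.3, -0.6, -0.3]
grip_width: 0.0852
gripper_force: 0.0
t 37.77 tcp [ 0.6073 -0.2584  0.2017] w 0.08518519114612932 f 0.0
cap yellow [292. 196.] 995.5 [ 0.6044 -0.2517  0.078 ]
cap green [165. 151.] 529.5 [0.6321 0.2263 0.084 ]
cap green [401. 168.] 123.5 [0.6373 0.2382 0.084 ]
```

```bash
python3 -m handwheel '[{"dp":[0,0,0.05],"delta_rot":[0,0,0]},{"dp":[0,0,0.10],"delta_rot":[0,0,0]},{"dp":[0,0,0.135],"delta_rot":[0,0,0]},{"dp":[0,0,0.153],"delta_rot":[0,0,0]},{"dp":[0,0,0.159],"delta_rot":[0,0,0]},{"dp":[0,0,0.159],"delta_rot":[0,0,0]}]' 1 30
python3 -m handwheel '[{"dp":[0,0,0],"delta_rot":[0,0,0]},{"dp":[0,0,0],"delta_rot":[0,0,0]},{"dp":[0,0,0],"delta_rot":[0,0,0]},{"dp":[0,0,0],"delta_rot":[0,0,0]},{"dp":[0,0,0],"delta_rot":[0,0,0]},{"dp":[0,0,0],"delta_rot":[0,0,0]},{"dp":[0,0,0],"delta_rot":[0,0,0]},{"dp":[0,0,0],"delta_rot":[0,0,0]}]' 0 30
```

```text
clock: 38.67
tcp_pos: [0.6073, -0.2607, 0.0437]
orientation: [-0.0, 3.14, -0.001]
contact_force: [-0.2, -0.1, 0.7]
grip_width: 0.0855
gripper_force: 0.0
clock: 39.67
tcp_pos: [0.6073, -0.2605, 0.0435]
orientation: [-0.0, 3.14, -0.0]
contact_force: [0.8, 0.3, 6.1]
grip_width: 0.0321
gripper_force: 29.6
```

```bash
python3 -m handwheel '[{"dp":[0,0,-0.01],"delta_rot":[0,0,0]},{"dp":[0,0,-0.04],"delta_rot":[0,0,0]},{"dp":[0,0,-0.08],"delta_rot":[0,0,0]},{"dp":[0,0,-0.12],"delta_rot":[0,0,0]},{"dp":[0.005,0.015,-0.145],"delta_rot":[0,0,0]},{"dp":[0.016,0.048,-0.15],"delta_rot":[0,0,0]},{"dp":[0.03,0.09,-0.15],"delta_rot":[0,0,0]},{"dp":[0.045,0.135,-0.15],"delta_rot":[0,0,0]},{"dp":[0.06,0.18,-0.15],"delta_rot":[0,0,0]},{"dp":[0.075,0.225,-0.15],"delta_rot":[0,0,0]},{"dp":[0.088,0.265,-0.15],"delta_rot":[0,0,0]},{"dp":[0.1,0.3,-0.15],"delta_rot":[0,0,0]}]'
python3 -m handwheel '[{"dp":[0.012,0.036,0],"delta_rot":[0,0,0]},{"dp":[0.025,0.075,0],"delta_rot":[0,0,0]},{"dp":[0.038,0.112,0],"delta_rot":[0,0,0]},{"dp":[0.047,0.138,0],"delta_rot":[0,0,0]},{"dp":[0.05,0.15,0],"delta_rot":[0,0,0]},{"dp":[0.05,0.15,0.02],"delta_rot":[0,0,0]},{"dp":[0.05,0.15,0.05],"delta_rot":[0,0,0]},{"dp":[0.05,0.15,0.09],"delta_rot":[0,0,0]},{"dp":[0.05,0.15,0.12],"delta_rot":[0,0,0]},{"dp":[0.05,0.15,0.137],"delta_rot":[0,0,0]},{"dp":[0.05,0.15,0.144],"delta_rot":[0,0,0]},{"dp":[0.05,0.15,0.147],"delta_rot":[0,0,0]}]'
python3 -m handwheel '[{"dp":[0,0,0.001],"delta_rot":[0,0,0]},{"dp":[0,0,0.002],"delta_rot":[0,0,0]},{"dp":[0,0,0.003],"delta_rot":[0,0,0]},{"dp":[0,0,0.003],"delta_rot":[0,0,0]}]'
```

```text
clock: 41.18
tcp_pos: [0.5057, 0.041, 0.193]
orientation: [0.001, -3.141, -0.0]
contact_force: [-0.4, -0.3, 0.3]
grip_width: 0.0326
gripper_force: 29.8
clock: 42.68
tcp_pos: [0.457, 0.1891, 0.0459]
orientation: [0.001, 3.141, -0.0]
contact_force: [-0.3, 0.2, -0.4]
grip_width: 0.0325
gripper_force: 29.8
clock: 43.18
tcp_pos: [0.4573, 0.1899, 0.0434]
orientation: [-0.0, 3.14, 0.001]
contact_force: [0.3, -1.0, 5.1]
grip_width: 0.0323
gripper_force: 30.2
```

```bash
python3 -m handwheel '[{"dp":[0,0,0],"delta_rot":[0,0,0]},{"dp":[0,0,0],"delta_rot":[0,0,0]},{"dp":[0,0,0],"delta_rot":[0,0,0]},{"dp":[0,0,0],"delta_rot":[0,0,0]},{"dp":[0,0,0],"delta_rot":[0,0,0]},{"dp":[0,0,0],"delta_rot":[0,0,0]}]' 1
python3 -m handwheel '[{"dp":[0,0,-0.05],"delta_rot":[0,0,0]},{"dp":[0,0,-0.1],"delta_rot":[0,0,0]},{"dp":[0,0,-0.16],"delta_rot":[0,0,0]},{"dp":[0.1,0.3,-0.16],"delta_rot":[0,0,0]},{"dp":[0.1,0.3,-0.16],"delta_rot":[0,0,0]},{"dp":[0.1,0.3,-0.16],"delta_rot":[0,0,0]},{"dp":[0.1,0.3,-0.16],"delta_rot":[0,0,0]},{"dp":[0.1,0.3,-0.16],"delta_rot":[0,0,0]},{"dp":[0.1,0.3,-0.16],"delta_rot":[0,0,0]},{"dp":[0.1,0.3,-0.16],"delta_rot":[0,0,0]},{"dp":[0.1,0.3,-0.16],"delta_rot":[0,0,0]},{"dp":[0.1,0.3,-0.16],"delta_rot":[0,0,0]}]' 1
python3 - <<'E'
from h import *
T=vision.grab_frame("top"); S=vision.grab_frame("scene")
cv2.imwrite("pics/fin.png",np.vstack([cv2.resize(T["img"][120:270,120:400],None,fx=2,fy=2),cv2.resize(S["img"][140:290,190:470],None,fx=2,fy=2)]))
E
```

```text
clock: 43.92
tcp_pos: [0.4566, 0.1896, 0.0428]
orientation: [0.0, -3.142, 0.0]
contact_force: [0.3, 0.1, -0.1]
grip_width: 0.0858
gripper_force: 0.0
clock: 45.42
tcp_pos: [0.3575, 0.4883, 0.2031]
orientation: [0.003, 3.141, 0.0]
contact_force: [-0.7, 0.0, 0.4]
grip_width: 0.085
gripper_force: 0.0
```

View pics/fin.png

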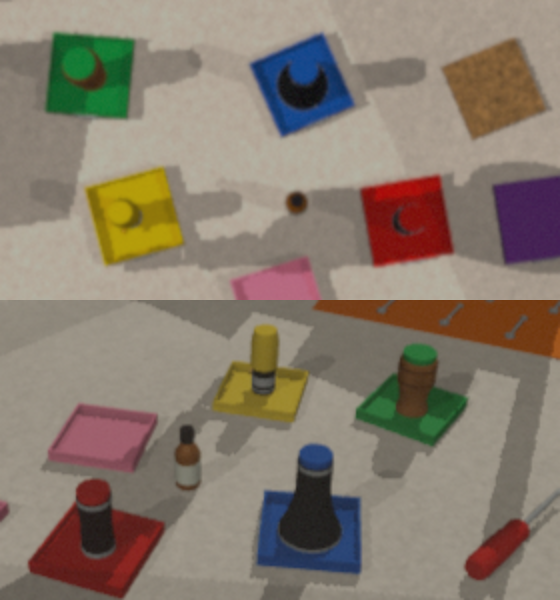

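All four parts stand upright and centred on their own colours: in the lower (scene) half, barrel (97,545), mouthpiece (263,385), bell (311,530) and foot (413,405). The bottle hasn't moved. I hand in.

```bash
python3 -c "
from bench import r; print(r.hand_in())"
```

```text
the job is handed in; nothing more can be done
None
```

I put each part upright in the middle of the tray matching its cap, using the cork mat for parking and leaving the oil bottle in place, and handed the job in at about 45 s; the hand-in call returned no verdict.

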